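# Park and lock the tube rotator

## Task

The tube rotator has to be locked before its vials are taken out. Turn its free-running wheel by the rim until the notch in the rim, hidden low down or at the back at first, stands at the very top under the locking pin, then press the pin fully down so that it drops into the notch. Leave the pin down with your hand off the rotator, and do not knock over or shift the loose things round it.

Things in the scene. Friction and masses are not known exactly. Their poses are not given: they have to be found in the camera images.
- rotator: Bench tube rotator, fixed to the worktop: base plate 200x130x12 mm, grey cheek plates with outer faces at y = +-44 mm, wheel between them. x points from the robot's side to its back, y along the axle, z up; origin on the worktop below the axle, which is 145 mm up. Cheeks x -20 to +50 mm, 165 mm high; posts behind. Motor (56 mm across) on the axle outside the -y cheek, out to y = -104 mm.
- guard_edge (a point): Middle of the front lower edge of the flat clear guard over the wheel, 70 mm in front of the axle, 262 mm up. The guard is 8 mm thick, 100 mm wide (y), runs back to x = +95 mm, with a 16 mm slot along its middle. Under it the rim can be pinched only at its front (about 60 to 105 degrees round from the top), with the tool leaning back toward the robot about 40 degrees.
- wheel: Upright aluminium wheel, 180 mm across, 16 mm thick, flat sides; origin at its centre on the axle, y along the axle, z from the centre to the notch. Outside radius 50 mm the sides are bare; vials near the hub stick out 21 mm each side. It turns freely both ways without stops, comes to rest in under a second and stays where left (friction about 0.02 N m).
- notch (a point): The middle of the mouth of the one notch in the wheel's rim, 90 mm from the axle; 19 mm wide at the mouth, narrowing inward to 12 mm, 13 mm deep, through the full thickness. Its floor is dark and a dark engraved line, 5 mm wide, runs inward from it on both sides of the wheel, 77 to 50 mm from the axle. At the very top it is 235 mm above the worktop, right over the axle.
- pin_top (a point): Top middle of the locking pin's black knob, 28 mm across, 14 mm high, right above the axle: 302 mm above the worktop when up, 288 mm when down. The upright steel pin, 10 mm thick with a round foot, runs in a steel bridge across the guard (100 mm along y, 28 mm along x, collar up to 281 mm).
- pin (a joint): Travel of the locking pin in m: 0 up (as at the start), 0.014 fully down. No spring: it slides with about 3 N of friction and stays where left. Its foot is 3 mm above the rim when up; without the notch under it, it stops on the rim after 3 mm. It enters a notch up to about 4 mm off.
- beaker: loose empty glass beaker, 72 mm across, 92 mm high, a bystander; origin at the centre of its underside
- tin: loose round aluminium tin with lid, 62 mm across, 38 mm high, a bystander; origin at the centre of its underside
- timer: loose white bench timer with three keys, 70x62x18 mm, a bystander; origin at the centre of its underside
- crucible: loose white porcelain crucible, 45 mm across, 37 mm high, a bystander; origin at the centre of its underside

How it is judged:
On the way:
1. the notch stands at the top of the wheel (within 8 mm) while the pin is still up (x of notch in the frame of rotator between -0.008 and 0.008 m and z of notch in the frame of rotator above 0.225 m and value of joint pin below 0.0045 m), for 0.2 s.
At the end, for the whole second after the job is handed in: The notch is at the top, within 6 mm of right above the axle, the pin is down in it by at least 11.5 of its 14 mm, and the beaker, tin, timer and crucible stand upright within 30 mm of where they were (x of notch in the frame of rotator between -0.006 and 0.006 m and z of notch in the frame of rotator above 0.225 m and value of joint pin above 0.0115 m and distance of each of beaker, tin, timer, crucible from where it was at the start of the episode below 0.03 m and angle between each of beaker, tin, timer, crucible's own z axis and vertical below 0.2 rad); the robot touches nothing.
It fails at once if a loose thing beside the rotator is shifted by more than 30 mm or tipped over (distance of any of beaker, tin, timer, crucible from where it was at the start of the episode above 0.03 m or angle between any of beaker, tin, timer, crucible's own z axis and vertical above 0.6 rad).
It also fails if it takes over 72 s, if anything falls off the work surface, if the arm or the gripper's body presses on something with over 40 N, if the wrist force passes 120 N, or if a joint passes its speed limit or range.

## Robot

A 6-joint arm with a two-finger parallel gripper is mounted at the origin on a cart in front of the work surface, level with it; the furniture and walls round the work are solid. World frame = base frame: x ahead of the robot, y to its left, z up, the work surface at z = 0. Lengths are in m, angles in rad, forces in N, time in s.
With the tool pointing down it reaches from about 0.35 to 0.85 m from the base axis. Payload 8.1 kg.
Tool frame: the origin (TCP) lies at the very end of the fingers, on their centre line; the grasp point (between the pads) lies 19 mm behind it (arm.tcp_to_grasp is the distance from the TCP to the grasp point, in m); z points along the fingers, y is the line along which they close (so a half turn about z gives the same grasp; the last joint's range is limited). The gripper opens to 85 mm and grips with 20 to 120 N. Pads are 22 mm wide; open, the fingers measure 114 mm over their backs; the gripper's body (76 mm by 85 mm) begins 54 mm behind the grasp point. The pads swing forward as they close: fully open they stand 13 mm farther back than shut.
Start: joints at [1.084, 0.13, 1.488, -0, 1.523, -0.085], TCP at [0.235, 0.552, 0.231] pointing down, gripper open.
Joint ranges: [-2.96, 2.96], [-0.89, 2.26], [0.02, 2.5], [-1.34, 4.48], [0, 2.73], [-2.66, 2.66]. Speed limits (rad/s): [2.39, 2.39, 2.79, 3.14, 3.14, 3.14].

## Interface

Orientations are given as a unit quaternion [x, y, z, w].
In Python, from rig import arm gives the robot as it stands. The module is installed in compiled form; this text tells all that it offers.
- The arm moves only by the tool play_rows, never from a script. Its argument "steps" is a list of rows, each a list of 3 entries, a list of its own where there are three numbers: the opening, from 0 (shut) to 1 (fully open), then the shift along the tool's x, y, z in cm, then the turn, a rotation vector about the tool's x, y, z in rad. A call has 1 to 5 rows; each row shifts and turns the commanded pose from where the row before left it, along the tool's axes as they then stand; what a row does not reach is not made up. A row lasts 1/8 s, in which the tool goes at most 62.5 mm and 10.7 degrees, less where a joint would pass 70% of its speed; a pose out of reach is approached as far as the arm can. A call is refused whole if a number of a shift passes 6.25 or a number of a turn 0.188, either way. A call with a gripper value outside its range is refused whole. The fingers move at their own pace and stop on an object; "newtons" is the grip in N (left out, the last holds). Time passes only in rows, so rows that do not move let the fingers close. It gives the time, the measured TCP pose, the force, the opening and the grip force at its end, in the units of the state.
- arm.get_obs(): the state, without advancing time (a new reading comes with each control period).
- arm.get_image(name): name is "scene" or "side" or "wrist"; returns a dict with "img" (384x512x3 uint8, red, green, blue), "mtx" (3x3 intrinsics, pixels), "extrinsics" (4x4, takes a point from world to camera coordinates); the wrist camera has in their place "mount" (4x4, takes a point from camera to tool coordinates, whose origin is the TCP and whose axes are the flange's). Camera axes: x right, y up, looking along -z (the intrinsics and any distortion apply to the point x, -y, -z); pixel columns grow to the right and rows downward; lengths in m; the calibration is good to about 2 mm. The wrist camera is an equidistant fisheye: a pixel r from the principal point sees the ray r / f radians off the axis. A picture is of the moment at which its call begins: read the wrist's pose just before it. There is no depth.
- arm.finish_job(): hands the job in; it is judged then, once.
Trained networks look in the newest picture that a camera, given by its name, has taken for a name from the list of things; names that differ only in an ending like _2 or _b are one class to them, and where a whole thing is asked for, a point or a joint stands for the part that bears it (a point fixed in the world has none). Each returns a list of dicts, best first, with "confidence" (0 to 1); they miss things now and then, are a little off and sometimes report something else, mostly with a low value. They report only what shows in the picture. A call takes as long as a camera call.
- arm.spot_in(label, camera): "location" ([row, column] as shares, 0 to 1, of the picture: columns of its width, rows of its height, amid what is visible of it).
- arm.cut_out(label, camera): "mask" (384x512 bool, what is visible of it) and "location" ([row, column] as shares, 0 to 1, of the picture: columns of its width, rows of its height, amid what is visible of it).
The state is a dict: "time": time; "joint_pos": joint angles; "joint_vel": joint speeds; "effort": joint torques, N m; "eef_pos": TCP position; "eef_rot": TCP orientation; "wrist_force": force on the tool from outside, world axes, zero at the start; "ft_torque": the same for the moment, N m; "finger_gap": opening from 0.0 (shut) to 1.0 (fully open); "gripper_force": force on a finger pad.
Only numpy, scipy, OpenCV 4.12 (cv2) and the standard library are available. Lean on these libraries where they do the work, as an engineer would, in place of code of your own. Each camera call takes 0.05 s, during which the arm holds its last target. There are 200 camera calls.

## Working session

There is one attempt and no reset: what is moved stays moved. The work goes in short steps, Python scripts to look and compute and a tool call to move; the robot and the scene stay as the last step left them, time stands still between calls to the robot, and variables do not carry over. Pictures are saved under pics/ and viewed, at most 10 in all, crops included, and the job is handed in when it is done.

Besides the shell and the picture viewer there is one more tool, called after ">>>" in YAML: its name, and indented under it one key for each argument. play_rows: Moves the arm, as the interface text tells. Its arguments: {"type":"object","properties":{"steps":{"type":"array"},"newtons":{"type":"number"}},"required":["steps"]}

```bash
mkdir -p pics; cat > h.py <<'E'
import numpy as np, cv2
from scipy.spatial.transform import Rotation as R
from rig import arm
def save(im,n): cv2.imwrite(f'pics/{n}.png',im['img'][:,:,::-1])
def ray(im,rc):
    K=im['mtx'];E=np.array(im['extrinsics']);v,u=rc[0]*384,rc[1]*512
    d=np.array([(u-K[0][2])/K[0][0],-(v-K[1][2])/K[1][1],-1.])
    Rm=E[:3,:3];return -Rm.T@E[:3,3],Rm.T@d
def proj(im,p):
    K=im['mtx'];E=np.array(im['extrinsics']);c=E[:3,:3]@np.array(p)+E[:3,3]
    return np.array([K[0][2]+K[0][0]*c[0]/-c[2],K[1][2]+K[1][1]*c[1]/c[2]])
def tri(rs):
    A=0;b=0
    for o,d in rs:
        d=d/np.linalg.norm(d);P=np.eye(3)-np.outer(d,d);A=A+P;b=b+P@o
    p=np.linalg.solve(A,b);return p,[np.linalg.norm(np.cross(p-o,d/np.linalg.norm(d))) for o,d in rs]
E
python3 - <<'E'
from h import *
ims={}
for c in ['scene','side']:
    im=arm.get_image(c);ims[c]=im;save(im,c+'0')
    print(c,'campos',ray(im,(.5,.5))[0].round(3))
    for l in ['rotator','guard_edge','wheel','notch','pin_top','beaker','tin','timer','crucible']:
        for s in arm.spot_in(l,c)[:2]: print(c,l,round(s['confidence'],2),(np.array(s['location'])*[384,512]).round(1))
np.save('ims.npy',ims,allow_pickle=True)
a=np.hstack([ims['scene']['img'],ims['side']['img']])[:,:,::-1]
E
```

```text
scene campos [0.188 0.642 1.015]
scene rotator 0.86 [209.1 242. ]
scene rotator 0.63 [168.6 243.8]
scene guard_edge 0.72 [208.8 239.3]
scene wheel 0.57 [209.7 245.9]
scene notch 0.82 [210.5 250.2]
scene pin_top 0.73 [197.8 269.3]
scene pin_top 0.49 [171.8 244. ]
scene beaker 0.66 [271.3 188.8]
scene beaker 0.4 [210.8 249.6]
scene tin 0.73 [282.4 263.3]
scene timer 0.59 [226.9 297.6]
scene crucible 0.65 [197.3 270.1]
side campos [ 0.314 -0.688  0.697]
side rotator 0.89 [207.1 260.3]
side guard_edge 0.55 [208.  262.1]
side wheel 0.59 [199.3 247.1]
side notch 0.98 [197.7 249.9]
side beaker 0.68 [180.8 227.5]
side tin 0.95 [242.3 187.2]
side timer 0.9 [298.8 228.9]
side timer 0.45 [283.  293.1]
side crucible 0.75 [281.6 291.4]
```

View pics/scene0.png

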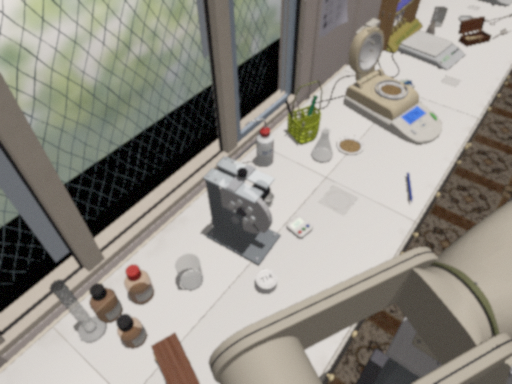

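View pics/side0.png

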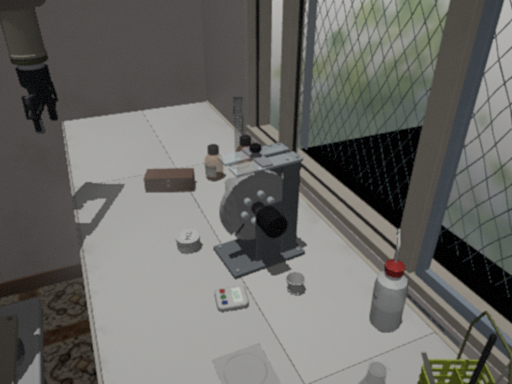

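```bash
cat >> h.py <<'E'
def T(p,pose):
    x,y,a=pose;p=np.atleast_2d(p);c,s=np.cos(a),np.sin(a)
    return np.c_[x+c*p[:,0]-s*p[:,1],y+s*p[:,0]+c*p[:,1],p[:,2]]
E
python3 - <<'E'
from h import *
ims=np.load('ims.npy',allow_pickle=True).item()
p,e=tri([ray(ims['scene'],(171/384,242/512)),ray(ims['side'],(147/384,255.5/512))]);print(p,e)
def onz(c,u,v,z):
    o,d=ray(ims[c],(v/384,u/512));return o+d*(z-o[2])/d[2]
# base plate corners
for c,u,v in [('side',215,251),('side',236,272),('side',303,251),('scene',204,231),('scene',252,259),('scene',279,237)]: print(c,u,v,onz(c,u,v,.012).round(3))
a=cv2.resize(ims['scene']['img'][145:275,170:330],None,fx=4,fy=4,interpolation=cv2.INTER_CUBIC)
b=cv2.resize(ims['side']['img'][130:280,170:330],None,fx=4,fy=4,interpolation=cv2.INTER_CUBIC)
cv2.imwrite('pics/a.png',a[:,:,::-1]);cv2.imwrite('pics/b.png',b[:,:,::-1])
E
```

```text
[0.65680242 0.10073592 0.29650765] [np.float64(0.0006485392904599945), np.float64(0.0006485392904600607)]
side 215 251 [0.559 0.135 0.012]
side 236 272 [0.579 0.04  0.012]
side 303 251 [0.763 0.046 0.012]
scene 204 231 [0.773 0.168 0.012]
scene 252 259 [0.588 0.158 0.012]
scene 279 237 [0.569 0.044 0.012]
```

View pics/a.png

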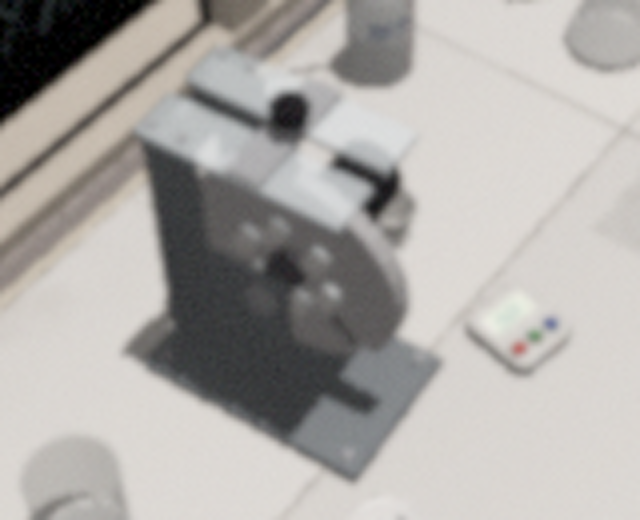

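View pics/b.png

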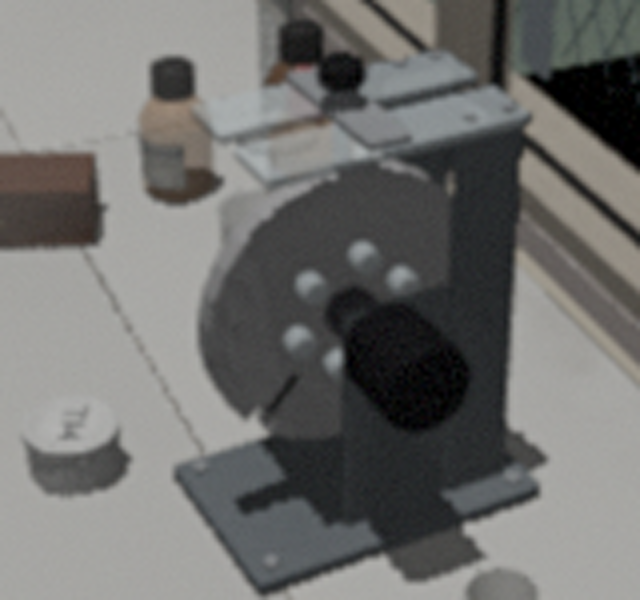

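```bash
python3 - <<'E'
from h import *
from scipy.optimize import least_squares
ims=np.load('ims.npy',allow_pickle=True).item()
g=.27
D=[('scene',(0,0,.302),242.2,170.7),('side',(0,0,.302),255.5,145.7),
('scene',(-.07,-.05,g),273.7,179.2),('scene',(-.07,.05,g),256.2,202),('scene',(.095,.05,g),204.2,178),('scene',(.095,-.05,g),225.5,157),
('side',(-.07,.05,g),219.2,156.7),('side',(-.07,-.05,g),237.5,175.5),('side',(.095,-.05,g),302.5,159.5),('side',(.095,.05,g),280,143),
('scene',(-.1,-.065,.012),280,234.5),('scene',(-.1,.065,.012),258,263.7),('scene',(.1,.065,.012),201,232.5),
('side',(-.1,.065,.012),214.2,248),('side',(-.1,-.065,.012),235.7,275.7),('side',(.1,-.065,.012),304.5,252)]
def f(q):
    r=[]
    for c,p,u,v in D:
        p=np.array(p); 
        if p[2]<.1:p[0]+=q[3]
        r+=list(proj(ims[c],T(p,q)[0])-[u,v])
    return r
s=least_squares(f,[.66,.1,0,0],loss='soft_l1');q=s.x
print(q.round(4),np.reshape(f(q),(-1,2)).round(1).tolist())
np.save('pose.npy',q[:3])
for c,y,pts in [('side',-.008,[(237,232.5),(244.2,224.2)]),('scene',.008,[(258,230),(252,224.5)])]:
    n=np.array([-np.sin(q[2]),np.cos(q[2]),0]);p0=T([0,y,.145],q)[0]
    for u,v in pts:
        o,d=ray(ims[c],(v/384,u/512));P=o+d*(n@(p0-o))/(n@d)
        dx=(P-p0)@[np.cos(q[2]),np.sin(q[2]),0];dz=P[2]-.145
        print(c,'r',np.hypot(dx,dz).round(4),'angle from top to front',np.degrees(np.arctan2(-dx,dz)).round(1))
for l in ['beaker','tin','timer','crucible']:
    for c in ims:
        o,d=ray(ims[c],{'scene':dict(beaker=(271,188),tin=(282,264),timer=(227,299),crucible=(190,267)),'side':dict(beaker=(181,227),tin=(240,187),timer=(299,231),crucible=(283,295))}[c][l]/np.array([384,512]))
        P=o+d*(.02-o[2])/d[2];print(l,c,P.round(3))
print(arm.get_obs())
im=arm.get_image('wrist');print({k:v for k,v in im.items() if k!='img'}, arm.tcp_to_grasp)
E
```

```text
Traceback (most recent call last):
  File "h.py", line 18, in T
    x,y,a=pose;p=np.atleast_2d(p);c,s=np.cos(a),np.sin(a)
    ^^^^^
ValueError: too many values to unpack (expected 3)
```

```bash
sed -i 's/x,y,a=pose;/x,y,a=pose[:3];/' h.py; cat > fit.py <<'E'
from h import *
from scipy.optimize import least_squares
ims=np.load('ims.npy',allow_pickle=True).item()
g=.27
D=[('scene',(0,0,.302),242.2,170.7),('side',(0,0,.302),255.5,145.7),
('scene',(-.07,-.05,g),273.7,179.2),('scene',(-.07,.05,g),256.2,202),('scene',(.095,.05,g),204.2,178),('scene',(.095,-.05,g),225.5,157),
('side',(-.07,.05,g),219.2,156.7),('side',(-.07,-.05,g),237.5,175.5),('side',(.095,-.05,g),302.5,159.5),('side',(.095,.05,g),280,143),
('scene',(-.1,-.065,.012),280,234.5),('scene',(-.1,.065,.012),258,263.7),('scene',(.1,.065,.012),201,232.5),
('side',(-.1,.065,.012),214.2,248),('side',(-.1,-.065,.012),235.7,275.7),('side',(.1,-.065,.012),304.5,252)]
def f(q):
    r=[]
    for c,p,u,v in D:
        p=np.array(p); 
        if p[2]<.1:p[0]+=q[3]
        r+=list(proj(ims[c],T(p,q)[0])-[u,v])
    return r
s=least_squares(f,[.66,.1,0,0],loss='soft_l1');q=s.x
print(q.round(4),np.reshape(f(q),(-1,2)).round(1).tolist())
np.save('pose.npy',q[:3])
for c,y,pts in [('side',-.008,[(237,232.5),(244.2,224.2)]),('scene',.008,[(258,230),(252,224.5)])]:
    n=np.array([-np.sin(q[2]),np.cos(q[2]),0]);p0=T([0,y,.145],q)[0]
    for u,v in pts:
        o,d=ray(ims[c],(v/384,u/512));P=o+d*(n@(p0-o))/(n@d)
        dx=(P-p0)@[np.cos(q[2]),np.sin(q[2]),0];dz=P[2]-.145
        print(c,'r',np.hypot(dx,dz).round(4),'angle from top to front',np.degrees(np.arctan2(-dx,dz)).round(1))
for l in ['beaker','tin','timer','crucible']:
    for c in ims:
        o,d=ray(ims[c],{'scene':dict(beaker=(271,188),tin=(282,264),timer=(227,299),crucible=(190,267)),'side':dict(beaker=(181,227),tin=(240,187),timer=(299,231),crucible=(283,295))}[c][l]/np.array([384,512]))
        P=o+d*(.02-o[2])/d[2];print(l,c,P.round(3))
print(arm.get_obs())
im=arm.get_image('wrist');print({k:v for k,v in im.items() if k!='img'}, arm.tcp_to_grasp)
E
python3 fit.py
```

```text
[0.6541 0.1002 0.0757 0.0146] [[0.8, -0.7], [-0.8, -0.9], [2.2, -1.9], [-0.8, -0.4], [-0.8, -1.7], [-0.0, -2.4], [-2.6, -1.0], [-1.5, -0.8], [0.6, -1.5], [0.1, -1.6], [0.5, -1.4], [0.1, -0.4], [3.8, 1.2], [-0.5, -2.7], [-0.1, -0.0], [2.5, -1.6]]
side r 0.0768 angle from top to front 137.1
side r 0.0506 angle from top to front 139.5
scene r 0.0768 angle from top to front 140.4
scene r 0.055 angle from top to front 149.2
beaker scene [0.708 0.305 0.02 ]
beaker side [0.707 0.446 0.02 ]
tin scene [0.511 0.201 0.02 ]
tin side [0.505 0.197 0.02 ]
timer scene [ 0.537 -0.021  0.02 ]
timer side [ 0.535 -0.045  0.02 ]
crucible scene [ 0.712 -0.087  0.02 ]
crucible side [ 0.685 -0.056  0.02 ]
{'time': 1.0, 'joint_pos': array([ 1.08359969e+00,  1.30358702e-01,  1.48819876e+00,  2.31242262e-05,
        1.52298698e+00, -8.54213228e-02]), 'joint_vel': array([-5.15021385e-04,  9.56142023e-05,  1.09659791e-04, -6.06695059e-05,
       -5.04339722e-04, -4.82823209e-04]), 'effort': array([-1.67098337e-03, -5.69321358e+01, -5.00879538e+01, -2.37751974e-04,
        1.06573869e-03, -2.32431256e-05]), 'eef_pos': array([0.23462174, 0.55224037, 0.23131759]), 'eef_rot': array([ 1.99539754e-01,  9.79889731e-01,  2.63852086e-05, -4.27124951e-06]), 'wrist_force': array([0.3779898 , 0.24263408, 0.03460446]), 'ft_torque': array([-0.01086173, -0.00125796,  0.01535655]), 'gripper_force': 0.0, 'finger_gap': 0.9988747852776249}
{'mtx': array([[297.31863964,   0.        , 251.11182351],
       [  0.        , 297.31863964, 191.36132807],
       [  0.        ,   0.        ,   1.        ]]), 'mount': array([[ 3.17077766e-05,  9.61971958e-01,  2.73148220e-01,
         6.93646718e-02],
       [ 9.99999886e-01, -1.60357691e-04,  4.48664206e-04,
         1.82570900e-03],
       [ 4.75403803e-04,  2.73148175e-01, -9.61971854e-01,
        -1.43134236e-01],
       [ 0.00000000e+00,  0.00000000e+00,  0.00000000e+00,
         1.00000000e+00]])} 0.0187
```

```bash
cat >> h.py <<'E'
q=np.load('pose.npy')
def Rt(L): # L lean deg ; tool orientation in world
    L=np.radians(L);z=np.array([np.sin(L),0,-np.cos(L)]);y=np.array([0,1.,0])
    return R.from_euler('z',q[2])*R.from_matrix(np.c_[np.cross(y,z),y,z])
def rim(phi,L=40,r=.08,back=0,dy=0): # TCP world pos for pinch at phi deg
    f=np.radians(phi);l=np.radians(L);d=arm.tcp_to_grasp-back
    return T([-r*np.sin(f)+d*np.sin(l),dy,.145+r*np.cos(f)-d*np.cos(l)],q)[0]
def cur():
    o=arm.get_obs();return o['eef_pos'],R.from_quat(o['eef_rot'])
def rows(way,op,start=None):
    """way: list of (pos,R,nrows); prints rounded rows"""
    p,r=start or cur();out=[]
    for tp,tr,n in way:
        for k in range(n,0,-1):
            s=np.round(r.inv().apply((tp-p)/k)*100,2);t=np.round((r.inv()*tr).as_rotvec()/k,3)
            out.append([op,s.tolist(),t.tolist()]);p=p+r.apply(s/100);r=r*R.from_rotvec(t)
    for i in range(0,len(out),5): print(out[i:i+5])
    print('end',p.round(4)); return p,r
E
python3 - <<'E'
from h import *
pre=rim(105,back=.07); print(pre,rim(105))
mid=np.array([.42,.25,.26])
rows([(mid,Rt(20),8),(pre,Rt(40),7)],.5)
E
```

```text
[0.54415419 0.09190108 0.16359256] [0.58902032 0.0953058  0.10996945]
[[0.5, [-3.61, -2.57, -0.36], [-0.01, -0.043, -0.059]], [0.5, [-3.46, -2.78, -0.23], [-0.01, -0.043, -0.059]], [0.5, [-3.3, -2.97, -0.12], [-0.011, -0.043, -0.059]], [0.5, [-3.13, -3.16, -0.01], [-0.01, -0.043, -0.059]], [0.5, [-2.93, -3.34, 0.09], [-0.011, -0.043, -0.059]]]
[[0.5, [-2.72, -3.51, 0.17], [-0.011, -0.043, -0.059]], [0.5, [-2.5, -3.67, 0.24], [-0.01, -0.042, -0.059]], [0.5, [-2.28, -3.82, 0.3], [-0.011, -0.043, -0.059]], [0.5, [-1.03, -2.39, 1.84], [0.0, -0.05, -0.0]], [0.5, [-0.94, -2.39, 1.89], [0.0, -0.05, -0.0]]]
[[0.5, [-0.84, -2.38, 1.93], [0.0, -0.05, -0.0]], [0.5, [-0.74, -2.39, 1.98], [0.0, -0.05, -0.0]], [0.5, [-0.64, -2.38, 2.01], [0.0, -0.05, -0.0]], [0.5, [-0.54, -2.39, 2.04], [0.0, -0.049, -0.0]], [0.5, [-0.45, -2.38, 2.06], [0.0, -0.05, -0.001]]]
end [0.5442 0.0919 0.1636]
```

>>> play_rows:
  steps:
    - [0.5, [-3.6, -2.6, -0.35], [-0.01, -0.043, -0.059]]
    - [0.5, [-3.45, -2.8, -0.25], [-0.01, -0.043, -0.059]]
    - [0.5, [-3.3, -3.0, -0.1], [-0.01, -0.043, -0.059]]
    - [0.5, [-3.15, -3.15, 0], [-0.01, -0.043, -0.059]]
    - [0.5, [-2.95, -3.35, 0.1], [-0.01, -0.043, -0.059]]

```text
time: 1.68
eef_pos: [0.3511, 0.3616, 0.2493]
eef_rot: [0.051, 0.993, 0.003, 0.111]
wrist_force: [0.5, -0.1, -1.3]
finger_gap: 0.499
gripper_force: 0.0
```

>>> play_rows:
  steps:
    - [0.5, [-2.7, -3.5, 0.15], [-0.01, -0.043, -0.059]]
    - [0.5, [-2.5, -3.7, 0.25], [-0.01, -0.043, -0.059]]
    - [0.5, [-2.3, -3.8, 0.3], [-0.01, -0.043, -0.059]]
    - [0.5, [-1.0, -2.4, 1.0], [0, -0.05, 0]]
    - [0.5, [-1.0, -2.4, 1.2], [0, -0.05, 0]]

```text
time: 2.3
eef_pos: [0.4508, 0.2024, 0.2478]
eef_rot: [-0.036, 0.974, 0.007, 0.224]
wrist_force: [0.3, 0.0, -0.4]
finger_gap: 0.5
gripper_force: 0.0
```

```bash
python3 - <<'E'
from h import *
o=arm.get_obs();print(o['time'],o['eef_pos'],o['wrist_force'])
im=arm.get_image('wrist');save(im,'w1')
rows([(rim(105,back=.07),Rt(40),5)],.5)
E
```

```text
2.3 [0.45079443 0.20237172 0.24779431] [ 0.27296632  0.02626744 -0.39516261]
[[0.5, [-0.8, -2.29, 2.23], [-0.001, -0.049, 0.0]], [0.5, [-0.7, -2.29, 2.27], [-0.001, -0.049, 0.0]], [0.5, [-0.58, -2.29, 2.29], [-0.001, -0.049, 0.0]], [0.5, [-0.47, -2.29, 2.32], [-0.002, -0.049, 0.001]], [0.5, [-0.36, -2.3, 2.34], [-0.001, -0.05, 0.0]]]
end [0.5442 0.0919 0.1636]
```

>>> play_rows:
  steps:
    - [0.5, [-0.8, -2.3, 2.2], [0, -0.049, 0]]
    - [0.5, [-0.7, -2.3, 2.3], [-0.001, -0.049, 0]]
    - [0.5, [-0.6, -2.3, 2.3], [-0.001, -0.049, 0]]
    - [0.5, [-0.45, -2.3, 2.3], [-0.001, -0.049, 0]]
    - [0.5, [-0.35, -2.3, 2.3], [-0.001, -0.05, 0]]

```text
time: 2.98
eef_pos: [0.5434, 0.0942, 0.1651]
eef_rot: [-0.036, 0.939, 0.013, 0.342]
wrist_force: [0.6, 0.1, -0.9]
finger_gap: 0.497
gripper_force: 0.0
```

```bash
python3 - <<'E'
from h import *
arm.get_image('side')
o=arm.get_obs();print(o['time'],o['eef_pos'],rim(105,back=.07),o['joint_pos'].round(2))
im=arm.get_image('wrist');p,r=cur()
M=np.array(im['mount']);K=im['mtx']
def fp(P):
    c=np.linalg.inv(M)@np.r_[r.inv().apply(P-p),1];c=np.array([c[0],-c[1],-c[2]])
    th=np.arctan2(np.hypot(c[0],c[1]),c[2]);k=th/np.hypot(c[0],c[1])
    return K[0][2]+K[0][0]*k*c[0],K[1][2]+K[0][0]*k*c[1]
img=im['img'][:,:,::-1].copy()
for y in (-.008,.008):
    pts=[fp(T([-.09*np.sin(a),y,.145+.09*np.cos(a)],q)[0]) for a in np.radians(range(30,150,10))]
    for a in pts: cv2.circle(img,(int(a[0]),int(a[1])),2,(0,0,255),-1)
for y in (-.05,.05):
    a=fp(T([-.07,y,.262],q)[0]);cv2.circle(img,(int(a[0]),int(a[1])),3,(0,255,0),1)
for y in (-.065,.065):
    a=fp(T([-.085,y,.012],q)[0]);cv2.circle(img,(int(a[0]),int(a[1])),3,(255,0,0),1)
cv2.imwrite('pics/w2.png',cv2.resize(img,(800,600)))
E
```

```text
3.025 [0.54267266 0.09227195 0.16125278] [0.54415419 0.09190108 0.16359256] [ 0.08 -0.62  2.4  -0.    0.66 -1.57]
```

View pics/w2.png

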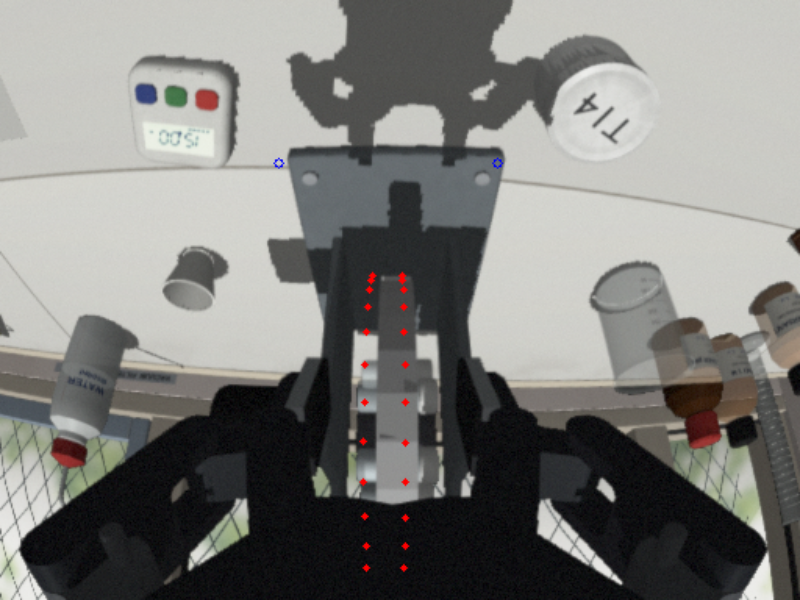

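```bash
python3 - <<'E'
from h import *
p=rows([(rim(105,r=.079),Rt(40),4)],.5)
print('arc');rows([(rim(a,r=.079),Rt(40),1) for a in range(101,64,-4)],.0,p)
print('retreat');rows([(rim(65,r=.079,back=.06),Rt(40),3),(rim(105,r=.079,back=.06),Rt(40),3),(rim(105,r=.079),Rt(40),3)],.5,(rim(65,r=.079),Rt(40)))
E
```

```text
[[0.5, [-0.11, -0.03, 1.76], [-0.0, -0.002, -0.0]], [0.5, [-0.11, -0.03, 1.76], [-0.0, -0.001, -0.0]], [0.5, [-0.11, -0.03, 1.76], [-0.001, -0.002, -0.0]], [0.5, [-0.11, -0.03, 1.76], [-0.0, -0.001, -0.001]]]
end [0.59   0.0953 0.1103]
arc
[[0.0, [-0.25, 0.0, -0.49], [-0.0, -0.0, -0.0]], [0.0, [-0.28, 0.0, -0.47], [-0.0, -0.0, -0.0]], [0.0, [-0.32, 0.0, -0.45], [-0.0, -0.0, -0.0]], [0.0, [-0.35, 0.0, -0.43], [-0.0, -0.0, -0.0]], [0.0, [-0.37, 0.0, -0.41], [-0.0, -0.0, -0.0]]]
[[0.0, [-0.4, 0.0, -0.37], [-0.0, -0.0, -0.0]], [0.0, [-0.43, 0.0, -0.35], [-0.0, -0.0, -0.0]], [0.0, [-0.45, 0.0, -0.32], [-0.0, -0.0, -0.0]], [0.0, [-0.48, 0.0, -0.28], [-0.0, -0.0, -0.0]], [0.0, [-0.49, 0.0, -0.25], [-0.0, -0.0, -0.0]]]
end [0.5947 0.0957 0.1641]
retreat
[[0.5, [0.0, -0.0, -2.0], [0.0, 0.0, 0.0]], [0.5, [0.0, -0.0, -2.0], [0.0, 0.0, 0.0]], [0.5, [0.0, -0.0, -2.0], [0.0, 0.0, 0.0]], [0.5, [1.27, -0.0, 1.27], [0.0, 0.0, 0.0]], [0.5, [1.28, -0.0, 1.28], [0.0, 0.0, 0.0]]]
[[0.5, [1.27, -0.0, 1.27], [0.0, 0.0, 0.0]], [0.5, [0.0, -0.0, 2.0], [0.0, 0.0, 0.0]], [0.5, [0.0, -0.0, 2.0], [0.0, 0.0, 0.0]], [0.5, [0.0, -0.0, 2.0], [0.0, 0.0, 0.0]]]
end [0.59   0.0954 0.1102]
```

>>> play_rows:
  steps:
    - [0.5, [-0.1, 0, 1.75], [0, 0, 0]]
    - [0.5, [-0.1, 0, 1.75], [0, 0, 0]]
    - [0.5, [-0.1, 0, 1.75], [0, 0, 0]]
    - [0.5, [-0.1, 0, 1.75], [0, 0, 0]]
    - [0.5, [0, 0, 0], [0, 0, 0]]

```text
time: 3.7
eef_pos: [0.5903, 0.0992, 0.1133]
eef_rot: [-0.036, 0.94, 0.013, 0.34]
wrist_force: [0.0, -0.3, -0.4]
finger_gap: 0.499
gripper_force: 0.0
```

>>> play_rows:
  steps:
    - [0, [0, 0, 0], [0, 0, 0]]
    - [0, [0, 0, 0], [0, 0, 0]]
    - [0, [0, 0, 0], [0, 0, 0]]
    - [0, [0, 0, 0], [0, 0, 0]]
  newtons: 25

```text
time: 4.2
eef_pos: [0.5907, 0.0976, 0.1149]
eef_rot: [-0.036, 0.939, 0.012, 0.341]
wrist_force: [-0.3, -7.8, 0.6]
finger_gap: 0.188
gripper_force: 31.5
```

>>> play_rows:
  steps:
    - [0, [-0.25, -0.05, -0.49], [0, 0, 0]]
    - [0, [-0.28, -0.05, -0.47], [0, 0, 0]]
    - [0, [-0.32, -0.05, -0.45], [0, 0, 0]]
    - [0, [-0.35, 0, -0.43], [0, 0, 0]]
    - [0, [-0.37, 0, -0.41], [0, 0, 0]]

```text
time: 4.82
eef_pos: [0.589, 0.0973, 0.1431]
eef_rot: [-0.036, 0.939, 0.013, 0.342]
wrist_force: [13.1, 3.7, -6.5]
finger_gap: 0.185
gripper_force: 26.8
```

>>> play_rows:
  steps:
    - [0, [-0.4, 0, -0.37], [0, 0, 0]]
    - [0, [-0.43, 0, -0.35], [0, 0, 0]]
    - [0, [-0.45, 0, -0.32], [0, 0, 0]]
    - [0, [-0.48, 0, -0.28], [0, 0, 0]]
    - [0, [-0.49, 0, -0.25], [0, 0, 0]]

```text
time: 5.45
eef_pos: [0.5948, 0.0977, 0.1675]
eef_rot: [-0.036, 0.94, 0.013, 0.34]
wrist_force: [8.0, 2.5, -8.3]
finger_gap: 0.182
gripper_force: 24.6
```

```bash
cat > ang.py <<'E'
from h import *
def angs(tag):
    for c,y in (('side',-.008),('scene',.008)):
        im=arm.get_image(c);save(im,tag+c);G=cv2.cvtColor(im['img'],cv2.COLOR_RGB2GRAY).astype(np.float32)
        aa=np.arange(-20,165,.5);rr=np.linspace(.053,.075,12);V=[]
        for a in np.radians(aa):
            uv=np.array([proj(im,T([-r*np.sin(a),y,.145+r*np.cos(a)],q)[0]) for r in rr],np.float32)
            V.append(cv2.remap(G,uv[:,:1],uv[:,1:],1).ravel().mean())
        V=np.array(V);D=V-cv2.blur(V[:,None],(1,49)).ravel()
        i=np.argsort(D);best=[]
        for k in i:
            if all(abs(aa[k]-b[0])>8 for b in best): best.append((float(aa[k]),round(float(D[k]),1)))
            if len(best)>3:break
        print(c,best)
if __name__=='__main__':
    import sys;angs(sys.argv[1]);o=arm.get_obs();print(o['time'],o['eef_pos'],o['wrist_force'],o['finger_gap'])
E
python3 ang.py s1
```

```text
side [(99.5, -27.2), (66.5, -20.3), (-15.5, -0.9), (17.5, -0.8)]
scene [(73.5, -14.2), (-20.0, -13.2), (36.0, -11.9), (103.0, -7.2)]
5.55 [0.59520419 0.09775644 0.16824274] [ 0.78454738  2.79417673 -1.71972172] 0.18550882054166618
```

>>> play_rows:
  steps:
    - [0.5, [0, 0, 0], [0, 0, 0]]
    - [0.5, [0, 0, 0], [0, 0, 0]]
    - [0.5, [0, 0.05, 0], [0, 0, 0]]

```text
time: 5.92
eef_pos: [0.5956, 0.0977, 0.1681]
eef_rot: [-0.036, 0.939, 0.013, 0.341]
wrist_force: [-0.4, -0.7, 0.8]
finger_gap: 0.5
gripper_force: 0.0
```

>>> play_rows:
  steps:
    - [0.5, [0.97, 0, 0.53], [0, 0, 0]]
    - [0.5, [0.88, 0, 0.67], [0, 0, 0]]
    - [0.5, [0.77, 0, 0.78], [0, 0, 0]]
    - [0.5, [0.67, 0, 0.88], [0, 0, 0]]
    - [0.5, [0.53, 0, 0.96], [0, 0, 0]]

```text
time: 6.55
eef_pos: [0.5907, 0.0974, 0.1129]
eef_rot: [-0.036, 0.939, 0.013, 0.341]
wrist_force: [0.6, 0.6, -0.3]
finger_gap: 0.503
gripper_force: 0.0
```

```bash
python3 ang.py s2; python3 - <<'E'
from h import *
rows([(rim(105,r=.079,dy=.002),Rt(40),1)],.5)
E
```

```text
side [(98.5, -22.4), (122.5, -8.4), (114.0, -2.0), (1.0, -1.3)]
scene [(-20.0, -14.1), (36.5, -12.0), (103.5, -8.0), (45.0, -1.4)]
6.65 [0.58986448 0.09734631 0.1117098 ] [-0.65262288 -0.49024174  0.26802506] 0.4968283663494337
[[0.5, [0.1, 0.0, 0.11], [0.0, -0.005, 0.001]]]
end [0.5898 0.0973 0.1102]
```

>>> play_rows:
  steps:
    - [0, [0.1, 0, 0.1], [0, 0, 0]]
    - [0, [0, 0, 0], [0, 0, 0]]
    - [0, [0, 0, 0], [0, 0, 0]]
    - [0, [0, 0, 0], [0, 0, 0]]

```text
time: 7.15
eef_pos: [0.5908, 0.0975, 0.1129]
eef_rot: [-0.036, 0.939, 0.013, 0.341]
wrist_force: [1.4, -0.1, -0.2]
finger_gap: 0.182
gripper_force: 27.6
```

>>> play_rows:
  steps:
    - [0, [-0.25, 0, -0.49], [0, 0, 0]]
    - [0, [-0.28, 0, -0.47], [0, 0, 0]]
    - [0, [-0.32, 0, -0.45], [0, 0, 0]]
    - [0, [-0.35, 0, -0.43], [0, 0, 0]]
    - [0, [-0.37, 0, -0.41], [0, 0, 0]]

```text
time: 7.78
eef_pos: [0.5881, 0.0972, 0.1397]
eef_rot: [-0.036, 0.939, 0.013, 0.341]
wrist_force: [7.4, 1.0, -5.6]
finger_gap: 0.183
gripper_force: 24.5
```

>>> play_rows:
  steps:
    - [0, [-0.4, 0, -0.37], [0, 0, 0]]
    - [0, [-0.43, 0, -0.35], [0, 0, 0]]
    - [0, [-0.45, 0, -0.32], [0, 0, 0]]
    - [0, [-0.48, 0, -0.28], [0, 0, 0]]
    - [0, [-0.49, 0, -0.25], [0, 0, 0]]

```text
time: 8.4
eef_pos: [0.5949, 0.0978, 0.1659]
eef_rot: [-0.036, 0.94, 0.013, 0.34]
wrist_force: [-3.8, -0.8, -2.2]
finger_gap: 0.181
gripper_force: 24.3
```

>>> play_rows:
  steps:
    - [0, [0, 0, 0], [0, 0, 0]]
    - [0.5, [0, 0, 0], [0, 0, 0]]
    - [0.5, [0, 0, 0], [0, 0, 0]]
    - [0.5, [0, 0, 0], [0, 0, 0]]

```text
time: 8.9
eef_pos: [0.5959, 0.0979, 0.1672]
eef_rot: [-0.036, 0.939, 0.013, 0.341]
wrist_force: [0.8, 0.5, -0.2]
finger_gap: 0.5
gripper_force: 0.0
```

>>> play_rows:
  steps:
    - [0.5, [0.97, 0, 0.53], [0, 0, 0]]
    - [0.5, [0.88, 0, 0.67], [0, 0, 0]]
    - [0.5, [0.77, 0, 0.78], [0, 0, 0]]
    - [0.5, [0.67, 0, 0.88], [0, 0, 0]]
    - [0.5, [0.53, 0, 0.96], [0, 0, 0]]

```text
time: 9.52
eef_pos: [0.5905, 0.0974, 0.1115]
eef_rot: [-0.036, 0.939, 0.013, 0.341]
wrist_force: [0.1, 0.3, -0.5]
finger_gap: 0.499
gripper_force: 0.0
```

```bash
python3 ang.py s3; python3 - <<'E'
from h import *
rows([(rim(105,r=.079,dy=.002),Rt(40),1)],.5)
E
```

```text
side [(59.0, -35.4), (123.0, -8.8), (114.5, -1.5), (148.0, -1.2)]
scene [(59.0, -18.3), (-20.0, -13.6), (36.0, -11.1), (109.5, -2.4)]
9.625 [0.58972019 0.09734106 0.11029002] [ 0.69908476 -0.49798096 -0.99770015] 0.49829843236722954
[[0.5, [-0.0, 0.0, 0.01], [0.001, -0.005, 0.001]]]
end [0.5898 0.0973 0.1102]
```

>>> play_rows:
  steps:
    - [0, [0, 0, 0], [0, 0, 0]]
    - [0, [0, 0, 0], [0, 0, 0]]
    - [0, [0, 0, 0], [0, 0, 0]]
    - [0, [0, 0, 0], [0, 0, 0]]

```text
time: 10.12
eef_pos: [0.5909, 0.0975, 0.1131]
eef_rot: [-0.036, 0.939, 0.013, 0.341]
wrist_force: [1.5, -0.7, -0.5]
finger_gap: 0.18
gripper_force: 28.0
```

>>> play_rows:
  steps:
    - [0, [-0.25, 0, -0.49], [0, 0, 0]]
    - [0, [-0.28, 0, -0.47], [0, 0, 0]]
    - [0, [-0.32, 0, -0.45], [0, 0, 0]]
    - [0, [-0.35, 0, -0.43], [0, 0, 0]]
    - [0, [-0.37, 0, -0.41], [0, 0, 0]]

```text
time: 10.75
eef_pos: [0.5886, 0.0973, 0.1405]
eef_rot: [-0.036, 0.939, 0.013, 0.341]
wrist_force: [10.8, 0.3, -4.6]
finger_gap: 0.187
gripper_force: 24.5
```

>>> play_rows:
  steps:
    - [0, [-0.4, 0, -0.37], [0, 0, 0]]
    - [0, [-0.43, 0, -0.35], [0, 0, 0]]
    - [0, [-0.45, 0, -0.32], [0, 0, 0]]
    - [0, [-0.48, 0, -0.28], [0, 0, 0]]
    - [0, [-0.49, 0, -0.25], [0, 0, 0]]

```text
time: 11.38
eef_pos: [0.5946, 0.0978, 0.1651]
eef_rot: [-0.036, 0.94, 0.013, 0.34]
wrist_force: [2.3, 0.3, -6.7]
finger_gap: 0.184
gripper_force: 24.4
```

>>> play_rows:
  steps:
    - [0, [0, 0, 0], [0, 0, 0]]
    - [0.5, [0, 0, 0], [0, 0, 0]]
    - [0.5, [0, 0, 0], [0, 0, 0]]
    - [0.5, [0, 0, 0], [0, 0, 0]]

```text
time: 11.88
eef_pos: [0.5957, 0.0979, 0.1668]
eef_rot: [-0.036, 0.939, 0.013, 0.341]
wrist_force: [0.1, -0.2, -0.1]
finger_gap: 0.497
gripper_force: 0.0
```

>>> play_rows:
  steps:
    - [0.5, [0.97, 0, 0.53], [0, 0, 0]]
    - [0.5, [0.88, 0, 0.67], [0, 0, 0]]
    - [0.5, [0.77, 0, 0.78], [0, 0, 0]]
    - [0.5, [0.67, 0, 0.88], [0, 0, 0]]
    - [0.5, [0.53, 0, 0.96], [0, 0, 0]]

```text
time: 12.5
eef_pos: [0.5905, 0.0975, 0.1115]
eef_rot: [-0.036, 0.939, 0.013, 0.341]
wrist_force: [0.3, 0.7, 0.6]
finger_gap: 0.498
gripper_force: 0.0
```

```bash
python3 ang.py s4; python3 - <<'E'
from h import *
rows([(rim(105,r=.079,dy=.002),Rt(40),1)],.5)
E
```

```text
side [(21.0, -34.6), (123.5, -9.5), (147.5, -1.3), (115.0, -1.2)]
scene [(-20.0, -15.0), (35.5, -11.1), (19.0, -5.1), (44.0, -2.5)]
12.6 [0.58972601 0.09732882 0.11028967] [ 0.90136726 -0.31057587 -0.38967792] 0.5037910382211869
[[0.5, [-0.0, 0.0, 0.01], [0.0, -0.005, 0.001]]]
end [0.5898 0.0973 0.1102]
```

>>> play_rows:
  steps:
    - [0, [0, 0, 0], [0, 0, 0]]
    - [0, [0, 0, 0], [0, 0, 0]]
    - [0, [0, 0, 0], [0, 0, 0]]
    - [0, [0, 0, 0], [0, 0, 0]]

```text
time: 13.1
eef_pos: [0.5909, 0.0975, 0.1131]
eef_rot: [-0.036, 0.939, 0.013, 0.341]
wrist_force: [1.3, 0.4, -0.7]
finger_gap: 0.186
gripper_force: 28.0
```

>>> play_rows:
  steps:
    - [0, [-0.25, 0, -0.49], [0, 0, 0]]
    - [0, [-0.28, 0, -0.47], [0, 0, 0]]
    - [0, [-0.32, 0, -0.45], [0, 0, 0]]
    - [0, [-0.35, 0, -0.43], [0, 0, 0]]
    - [0, [-0.37, 0, -0.41], [0, 0, 0]]

```text
time: 13.72
eef_pos: [0.5886, 0.0973, 0.1404]
eef_rot: [-0.036, 0.939, 0.013, 0.341]
wrist_force: [10.4, 1.3, -4.4]
finger_gap: 0.18
gripper_force: 24.6
```

>>> play_rows:
  steps:
    - [0, [0, 0, 0], [0, 0, 0]]
    - [0, [0, 0, 0], [0, 0, 0]]
    - [0, [0, 0, 0], [0, 0, 0]]

```text
time: 14.1
eef_pos: [0.5886, 0.0973, 0.1405]
eef_rot: [-0.036, 0.939, 0.013, 0.341]
wrist_force: [0.0, -0.5, 2.2]
finger_gap: 0.181
gripper_force: 26.4
```

```bash
python3 ang.py s5; python3 - <<'E'
import cv2,numpy as np
from h import *
ims=np.load('ims.npy',allow_pickle=True).item()
out=[]
for n,(r,c) in {'side':((135,250),(200,315)),'scene':((150,265),(185,300))}.items():
    im=cv2.imread(f'pics/s5{n}.png');y={'side':-.008,'scene':.008}[n]
    out.append(cv2.resize(im[r[0]:r[1],c[0]:c[1]],(400,400),interpolation=cv2.INTER_CUBIC))
cv2.imwrite('pics/c5.png',np.hstack(out))
for n,y in (('side',-.008),('scene',.008)):
  print(n,[proj(ims[n],T([0,y,z],q)[0]).round(1).tolist() for z in (.145,.195,.222,.235,.302)])
E
```

```text
side [(1.0, -31.3), (91.5, -15.8), (83.0, -1.2), (152.5, -1.1)]
scene [(-20.0, -13.0), (35.5, -12.0), (100.0, -9.9), (-2.0, -4.2)]
14.2 [0.58861754 0.0973013  0.14045806] [0.56119981 0.19230964 3.6463383 ] 0.18131078757541913
side [[256.4, 207.1], [256.4, 188.8], [256.4, 178.5], [256.4, 173.5], [256.4, 146.2]]
scene [[243.5, 210.4], [242.8, 199.0], [242.5, 192.6], [242.3, 189.4], [241.3, 171.9]]
```

View pics/c5.png

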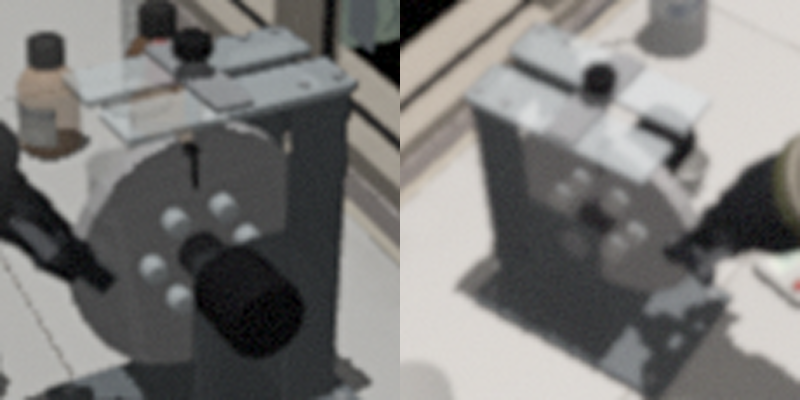

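```bash
python3 - <<'E'
from h import *
ims=np.load('ims.npy',allow_pickle=True).item()
for n,(r0,r1,c0,c1),y in (('side',(143,153,249,262),-.008),('scene',(166,178,236,248),.008)):
    im=ims[n];G=cv2.cvtColor(cv2.imread(f'pics/s5{n}.png'),6).astype(float)
    w=np.clip(70-G[r0:r1,c0:c1],0,None);yy,xx=np.mgrid[r0:r1,c0:c1]
    print(n,'knob',(w*xx).sum()/w.sum(),(w*yy).sum()/w.sum(),'proj',proj(im,T([0,0,.295],q)[0]),'px per mm x',proj(im,T([.01,0,.295],q)[0])-proj(im,T([0,0,.295],q)[0]))
    if n=='side': print(G[140:156,247:266].astype(int))
G=cv2.cvtColor(cv2.imread('pics/s5side.png'),6).astype(int);print(G[172:196,249:264])
E
```

```text
side knob 254.6749226006192 147.6313407954275 proj [254.67980827 147.73863787] px per mm x [ 4.03293595 -0.90965702]
[[ 35  23  26  53  92 106 114 120 125 112  97  88  89  89 107 132 149 156
  157]
 [ 31  26  24  55  91 105 107 113 123 119 107  96  90  87  91 105 128 147
  155]
 [ 29  31  21  52  90  95  94  92  97  97 103 104  93  88  90  91 104 128
  147]
 [ 27  26  23  43  73  66  48  50  47  47  66  91  89  86  89  89  89 103
  125]
 [ 29  24  21  30  41  38  28  22  25  27  29  48  52  68  85  90  90  90
  101]
 [ 40  41  35  29  31  30  27  28  26  25  29  25  26  49  88  99 111 115
  116]
 [ 81  87  62  32  28  34  31  28  31  27  30  32  24  47  95 119 139 144
  143]
 [125 122  85  36  23  25  24  28  29  31  24  18  19  41  95 134 149 149
  150]
 [143 127  83  33  16  14  21  25  23  19  24  18  16  34  91 136 148 148
  148]
 [145 129  87  37  12  16  22  17  15  18  18   5   7  39  98 137 150 148
  149]
 [143 138 101  49  22  16  18  22  17  15  14  10  18  64 121 143 148 148
  148]
 [145 141 119  84  48  27  14  15  23  15  17  26  53  99 138 149 149 150
  150]
 [139 144 1
[... 1246 characters left out ...]
5  73]
 [ 74  72  73  75  71  63  33  32  63  75  75  73  72  75  74]
 [ 73  73  73  75  75  65  39  29  66  73  74  73  77  75  74]
 [ 72  70  74  75  75  72  45  26  64  75  76  76  75  74  73]
 [ 74  72  77  75  75  73  50  39  63  76  75  74  73  72  74]
 [ 74  75  72  76  77  73  64  57  67  74  74  71  70  74  78]
 [ 77  76  74  75  75  75  71  71  71  75  73  72  79  95 112]
 [ 77  77  72  76  77  73  73  76  75  76  70  84 109 134 153]
 [ 72  74  73  71  72  72  71  73  72  72  77 105 141 159 165]
 [ 74  76  74  73  68  71  73  70  74  69  81 116 145 157 161]
 [ 96 100  90  79  74  72  76  72  73  72  82 112 135 147 142]
 [138 139 128 100  79  74  74  76  73  72  76  93 118 129 118]]
```

>>> play_rows:
  steps:
    - [0, [-0.1, 0, -0.09], [0, 0, 0]]
    - [0, [-0.1, 0, -0.09], [0, 0, 0]]
    - [0, [0, 0, 0], [0, 0, 0]]
    - [0, [0, 0, 0], [0, 0, 0]]

```text
time: 14.7
eef_pos: [0.5887, 0.0973, 0.1423]
eef_rot: [-0.036, 0.939, 0.013, 0.341]
wrist_force: [10.0, 0.4, -3.9]
finger_gap: 0.185
gripper_force: 25.1
```

```bash
cat > ln.py <<'E'
from h import *
import sys
im=arm.get_image('side');save(im,sys.argv[1]);G=cv2.cvtColor(im['img'],7).astype(float)
for r in (181,183,185,187):
    w=np.clip(68-G[r:r+2,251:262].mean(0),0,None);print(r+.5,((w*np.arange(251,262)).sum()/w.sum()).round(2))
for r in (148,149,150): print('knob',(np.clip(60-G[r,247:263],0,None)*np.arange(247,263)).sum()/np.clip(60-G[r,247:263],0,None).sum(),end=' ')
print(arm.get_obs()['wrist_force'])
E
python3 ln.py s6
```

```text
181.5 255.91
183.5 255.95
185.5 255.95
187.5 256.14
knob 255.12442396313364 knob 255.02293577981652 knob 254.95685279187816 [ 9.79539958  0.05846168 -3.86977235]
```

>>> play_rows:
  steps:
    - [0, [-0.08, 0, -0.07], [0, 0, 0]]
    - [0, [-0.06, 0, -0.06], [0, 0, 0]]
    - [0, [0, 0, 0], [0, 0, 0]]
    - [0, [0, 0, 0], [0, 0, 0]]

```text
time: 15.25
eef_pos: [0.5888, 0.0973, 0.1439]
eef_rot: [-0.036, 0.939, 0.013, 0.341]
wrist_force: [11.7, 1.1, -5.1]
finger_gap: 0.183
gripper_force: 24.8
```

>>> play_rows:
  steps:
    - [0.5, [0, 0, 0], [0, 0, 0]]
    - [0.5, [0, 0, 0], [0, 0, 0]]
    - [0.5, [0, 0, 0], [0, 0, 0]]
    - [0.5, [0, 0, 0], [0, 0, 0]]

```text
time: 15.75
eef_pos: [0.5888, 0.0973, 0.1444]
eef_rot: [-0.036, 0.939, 0.013, 0.341]
wrist_force: [0.1, -0.6, -0.8]
finger_gap: 0.5
gripper_force: 0.0
```

```bash
python3 ln.py s7; python3 ang.py s8; python3 - <<'E'
from h import *
p=rows([(rim(85,r=.079,back=.08,dy=.002),Rt(40),4)],.5)
k=T([0,.002,.302],q)[0]
print('to above');a=rows([(T([-.16,.002,.36],q)[0],Rt(20),4),(k+[0,0,.05],Rt(0),5)],0,p)
print('press');rows([(k+[0,0,.008],Rt(0),3),(k-[0,0,.015],Rt(0),4)],0,a)
E
```

```text
181.5 256.52
183.5 256.45
185.5 256.46
187.5 256.44
knob 255.1044083526682 knob 255.11805555555554 knob 254.86519607843138 [-0.08368475  0.18563548  0.95581824]
side [(-1.0, -29.5), (95.5, -16.4), (87.0, -3.3), (49.5, -1.2)]
scene [(-20.0, -12.2), (36.0, -11.9), (116.0, -8.2), (107.5, -4.2)]
15.9 [0.5888375  0.09731028 0.1444577 ] [-0.93830916 -0.04499155  0.63407394] 0.49805045346761145
[[0.5, [0.14, 0.0, -1.89], [0.0, -0.001, 0.0]], [0.5, [0.14, 0.0, -1.89], [0.0, -0.0, 0.0]], [0.5, [0.14, 0.0, -1.89], [0.0, -0.001, 0.0]], [0.5, [0.14, 0.0, -1.89], [0.001, -0.0, 0.001]]]
end [0.5362 0.0933 0.1988]
to above
[[0, [-1.79, -0.0, -3.76], [-0.0, 0.087, -0.0]], [0, [-1.45, -0.0, -3.9], [-0.0, 0.087, -0.0]], [0, [-1.11, -0.0, -4.01], [-0.0, 0.087, -0.0]], [0, [-0.75, -0.0, -4.1], [-0.0, 0.088, -0.0]], [0, [-2.95, 0.0, 1.24], [-0.0, 0.07, -0.0]]]
[[0, [-3.03, 0.0, 1.04], [-0.0, 0.07, -0.0]], [0, [-3.1, 0.0, 0.82], [-0.0, 0.07, -0.0]], [0, [-3.15, 0.0, 0.6], [-0.0, 0.069, -0.0]], [0, [-3.18, 0.0, 0.38], [-0.0, 0.07, -0.0]]]
end [0.6539 0.1022 0.352 ]
press
[[0, [-0.0, 0.0, 1.4], [-0.0, -0.0, -0.0]], [0, [-0.0, 0.0, 1.4], [-0.0, -0.0, -0.0]], [0, [-0.0, 0.01, 1.4], [-0.0, -0.0, -0.0]], [0, [-0.0, -0.0, 0.58], [-0.0, -0.0, -0.0]], [0, [-0.0, -0.0, 0.57], [-0.0, -0.0, -0.0]]]
[[0, [-0.0, -0.0, 0.58], [-0.0, -0.0, -0.0]], [0, [-0.0, -0.0, 0.57], [-0.0, -0.0, -0.0]]]
end [0.6539 0.1023 0.287 ]
```

>>> play_rows:
  steps:
    - [0.5, [0.1, 0, -1.9], [0, 0, 0]]
    - [0.5, [0.15, 0, -1.9], [0, 0, 0]]
    - [0.5, [0.15, 0, -1.9], [0, 0, 0]]
    - [0.5, [0.15, 0, -1.9], [0, 0, 0]]

```text
time: 16.4
eef_pos: [0.5356, 0.0932, 0.1997]
eef_rot: [-0.036, 0.939, 0.013, 0.341]
wrist_force: [-0.1, 0.4, 0.1]
finger_gap: 0.502
gripper_force: 0.0
```

>>> play_rows:
  steps:
    - [0, [-1.8, 0, -3.75], [0, 0.087, 0]]
    - [0, [-1.45, 0, -3.9], [0, 0.087, 0]]
    - [0, [-1.1, 0, -4.0], [0, 0.087, 0]]
    - [0, [-0.75, 0, -4.1], [0, 0.088, 0]]
    - [0, [-2.95, 0, 1.2], [0, 0.07, 0]]

```text
time: 17.02
eef_pos: [0.528, 0.0928, 0.3664]
eef_rot: [-0.038, 0.989, 0.005, 0.142]
wrist_force: [-0.4, -0.8, -0.1]
finger_gap: -0.0
gripper_force: 0.0
```

>>> play_rows:
  steps:
    - [0, [-3.0, 0, 1.0], [0, 0.07, 0]]
    - [0, [-3.1, 0, 0.8], [0, 0.07, 0]]
    - [0, [-3.15, 0, 0.6], [0, 0.069, 0]]
    - [0, [-3.2, 0, 0.4], [0, 0.07, 0]]
    - [0, [0, 0, 0], [0, 0, 0]]

```text
time: 17.65
eef_pos: [0.6554, 0.1022, 0.3455]
eef_rot: [-0.038, 0.999, -0.0, -0.006]
wrist_force: [-0.2, 0.0, -1.1]
finger_gap: -0.002
gripper_force: 0.0
```

```bash
python3 - <<'E'
from h import *
k=T([0,.002,.302],q)[0]
print(cur()[0],k,arm.get_obs()['finger_gap'])
rows([(k+[0,0,.01],Rt(0),4)],0)
a=arm.get_image('side');b=arm.get_image('scene')
o=[cv2.resize(i['img'][90:200,200:310][:,:,::-1] if j==0 else i['img'][110:220,185:295][:,:,::-1],(400,400),interpolation=2) for j,i in enumerate((a,b))]
cv2.imwrite('pics/k.png',np.hstack(o))
E
```

```text
[0.65543568 0.10216313 0.34551034] [0.65393584 0.10223775 0.302     ] -0.0015596368257167184
[[0, [0.03, 0.0, 0.84], [-0.0, -0.003, 0.0]], [0, [0.03, 0.01, 0.84], [-0.0, -0.003, 0.0]], [0, [0.03, 0.0, 0.84], [-0.0, -0.003, 0.0]], [0, [0.03, 0.01, 0.83], [-0.0, -0.004, 0.001]]]
end [0.654  0.1022 0.312 ]
```

View pics/k.png

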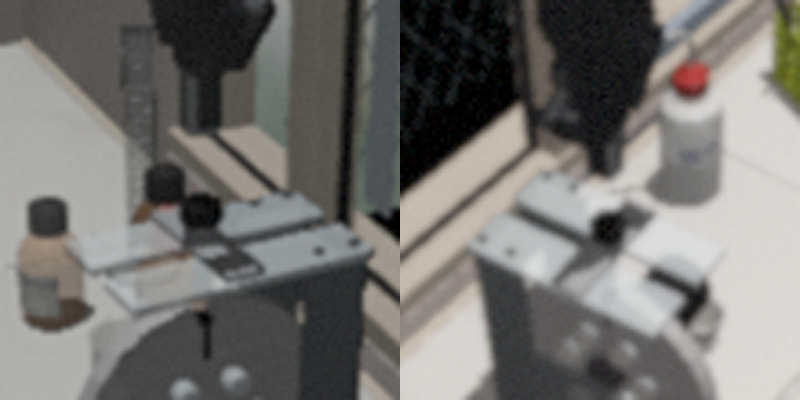

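>>> play_rows:
  steps:
    - [0, [0.05, 0, 0.9], [0, 0, 0]]
    - [0, [0, 0, 0.9], [0, 0, 0]]
    - [0, [0, 0, 0.9], [0, 0, 0]]
    - [0, [0, 0, 0.7], [0, 0, 0]]
    - [0, [0, 0, 0.5], [0, 0, 0]]

```text
time: 18.38
eef_pos: [0.653, 0.1023, 0.3132]
eef_rot: [-0.038, 0.999, -0.0, -0.001]
wrist_force: [0.1, 1.2, 0.7]
finger_gap: 0.0
gripper_force: 0.0
```

>>> play_rows:
  steps:
    - [0, [0, 0, 0.4], [0, 0, 0]]
    - [0, [0, 0, 0.4], [0, 0, 0]]
    - [0, [0, 0, 0.3], [0, 0, 0]]

```text
time: 18.75
eef_pos: [0.6533, 0.1023, 0.3025]
eef_rot: [-0.038, 0.999, -0.0, -0.001]
wrist_force: [1.1, 0.2, 0.8]
finger_gap: 0.002
gripper_force: 0.0
```

>>> play_rows:
  steps:
    - [0, [0, 0, 0.4], [0, 0, 0]]
    - [0, [0, 0, 0.4], [0, 0, 0]]
    - [0, [0, 0, 0], [0, 0, 0]]

```text
time: 19.12
eef_pos: [0.6532, 0.1023, 0.2944]
eef_rot: [-0.038, 0.999, -0.0, -0.001]
wrist_force: [-0.7, 0.1, -0.9]
finger_gap: -0.004
gripper_force: 0.0
```

>>> play_rows:
  steps:
    - [0, [0, 0, 0.4], [0, 0, 0]]
    - [0, [0, 0, 0.3], [0, 0, 0]]
    - [0, [0, 0, 0], [0, 0, 0]]

```text
time: 19.5
eef_pos: [0.6534, 0.1023, 0.2881]
eef_rot: [-0.038, 0.999, -0.0, -0.001]
wrist_force: [0.0, 0.9, 3.9]
finger_gap: 0.0
gripper_force: 2.1
```

>>> play_rows:
  steps:
    - [0, [0, 0, 0.2], [0, 0, 0]]
    - [0, [0, 0, 0.2], [0, 0, 0]]
    - [0, [0, 0, 0], [0, 0, 0]]

```text
time: 19.88
eef_pos: [0.6538, 0.1024, 0.288]
eef_rot: [-0.038, 0.999, -0.0, 0.001]
wrist_force: [-6.6, 0.4, 18.9]
finger_gap: -0.003
gripper_force: 9.7
```

```bash
python3 - <<'E'
from h import *
print(arm.get_obs()['wrist_force'])
a=arm.get_image('side');b=arm.get_image('scene')
o=[cv2.resize(i['img'][115:195,215:295][:,:,::-1] if j==0 else i['img'][135:215,200:280][:,:,::-1],(400,400),interpolation=2) for j,i in enumerate((a,b))]
cv2.imwrite('pics/k2.png',np.hstack(o))
E
```

```text
[-6.61142091  0.44533111 18.87267255]
```

View pics/k2.png

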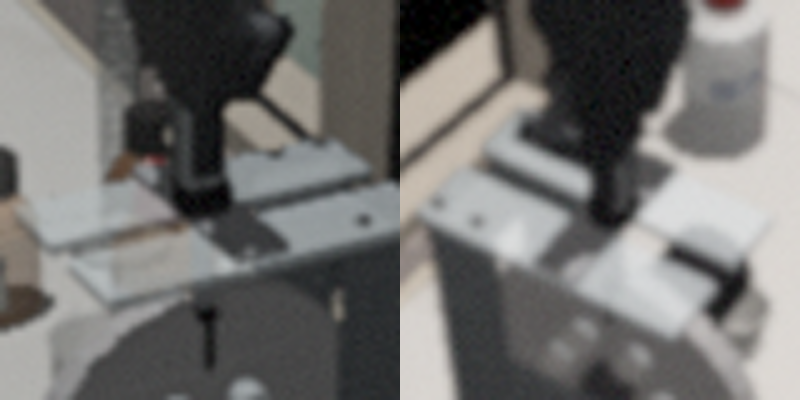

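>>> play_rows:
  steps:
    - [0, [0, 0, -0.5], [0, 0, 0]]
    - [0, [0, 0, -2], [0, 0, 0]]
    - [0, [0, 0, -4], [0, 0, 0]]
    - [0, [0, 0, -4], [0, 0, 0]]
    - [0, [0, 0, 0], [0, 0, 0]]

```text
time: 20.6
eef_pos: [0.6547, 0.1024, 0.3945]
eef_rot: [-0.038, 0.999, 0.0, 0.003]
wrist_force: [0.0, 0.2, -0.7]
finger_gap: -0.004
gripper_force: 0.0
```

```bash
python3 - <<'E'
from h import *
o=arm.get_obs();print(o['eef_pos'],o['wrist_force'])
ims=np.load('ims.npy',allow_pickle=True).item()
for n,(r0,r1,c0,c1) in (('side',(141,160,249,261)),('scene',(163,184,235,249))):
    im=arm.get_image(n);save(im,'f'+n)
    for t,i in (('before',ims[n]),('after',im)):
        G=cv2.cvtColor(i['img'],7).astype(float)[r0:r1,c0:c1];w=np.clip(55-G,0,None);yy,xx=np.mgrid[r0:r1,c0:c1]
        print(n,t,((w*xx).sum()/w.sum()).round(1),((w*yy).sum()/w.sum()).round(1))
    print('px for 14mm',proj(im,T([0,0,.281],q)[0])-proj(im,T([0,0,.295],q)[0]))
    if n=='scene':
        d=cv2.absdiff(im['img'],ims[n]['img']).max(2)
        for l,(v,u) in dict(beaker=(271,188),tin=(282,264),timer=(227,299),crucible=(190,267)).items(): print(l,d[v-10:v+10,u-10:u+10].mean())
E
```

```text
[0.6546696  0.10242528 0.39454888] [ 0.0017896   0.15040102 -0.66412322]
side before 254.6 147.6
side after 254.7 152.9
px for 14mm [0.01581837 5.79755826]
scene before 241.7 173.2
scene after 241.4 176.0
px for 14mm [0.19785814 3.75614497]
beaker 1.8275
tin 10.65
timer 1.4325
crucible 2.3025
```

```bash
python3 - <<'E'
from h import *
ims=np.load('ims.npy',allow_pickle=True).item()
A=cv2.cvtColor(ims['side']['img'],7).astype(int);B=cv2.cvtColor(cv2.imread('pics/fside.png'),6).astype(int)
print(A[140:165,254:258].mean(1).round());print(B[140:165,254:258].mean(1).round())
A=cv2.cvtColor(ims['scene']['img'],7).astype(int);B=cv2.cvtColor(cv2.imread('pics/fscene.png'),6).astype(int)
print(A[160:190,240:244].mean(1).round());print(B[160:190,240:244].mean(1).round())
for c in ('side','scene'):
    arm.get_image(c);print([(s['confidence'],(np.array(s['location'])*[384,512]).round(1)) for s in arm.cut_out('tin',c)[:1]])
a=ims['scene']['img'][262:302,244:284];b=cv2.imread('pics/fscene.png')[262:302,244:284,::-1]
cv2.imwrite('pics/tin.png',cv2.resize(np.hstack([a,b])[:,:,::-1],(800,400),interpolation=2))
E
```

```text
[104. 104.  88.  46.  22.  24.  25.  23.  18.  14.  14.  13.  29.  50.
  56.  55.  58.  82. 117. 125. 116. 111. 117. 130. 142.]
[109. 109. 103. 100. 101.  99. 102. 116. 121.  68.  16.  20.  28.  23.
  16.  10.  12.  37.  89. 123. 106.  91. 110. 136. 150.]
[202. 203. 199. 203. 212. 216. 206. 173. 117.  60.  40.  34.  35.  33.
  28.  27.  34.  56.  71.  86. 112. 143. 160. 168. 174. 180. 188. 193.
 196. 198.]
[202. 203. 198. 202. 212. 217. 217. 213. 205. 189. 162. 120.  74.  42.
  26.  31.  32.  28.  29.  40.  90. 136. 159. 167. 173. 180. 188. 192.
 193. 193.]
[(0.86, array([239.4, 188.1]))]
[(0.74, array([282.3, 262.8]))]
```

View pics/tin.png

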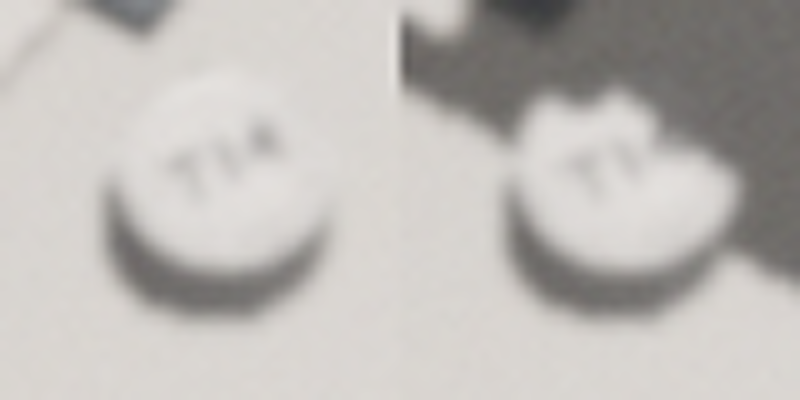

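```bash
python3 -c "
from rig import arm
print(arm.finish_job())"
```

```text
the job is handed in; nothing more can be done
None
```

The job is handed in, though no verdict came back: the notch measured within about 1° of the top, the pin's knob dropped about 14 mm in both camera views, the hand is clear of the rotator, and none of the four loose things shows a shift.

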